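Reset a gas regulator and relock its adjusting screw

ROBOT

A 6-joint arm with a two-finger parallel gripper is mounted at the origin on the work surface. World frame = base frame: x ahead of the robot, y to its left, z up, the work surface at z = 0. Lengths are in m, angles in degrees, forces in N, time in s.
With the tool pointing down it reaches from about 0.375 to 0.925 m from the base axis. Payload 5.7 kg.
Tool frame: the origin (TCP) lies at the very end of the fingers, on their centre line; the grasp point (between the pads) lies 19 mm behind it; y points along the fingers, z is the direction in which the jaws open and shut, and the axes are right-handed (so a half turn about y gives the same grasp; the last joint's range is limited). The gripper opens to 88 mm and grips with 3 to 60 N. Pads are 20 mm wide; open, the fingers measure 115 mm over their backs; the gripper's body (75 mm by 178 mm) begins 61 mm behind the grasp point.
Start: joints at [67.03, 20.558, 86.54, -0, 72.909, -6.595], TCP at [0.169, 0.576, 0.223] pointing down, gripper open.
Joint ranges: [-170.27, 170.27], [-57.76, 135], [12.27, 136.19], [-55.21, 235.2], [11.17, 155.16], [-170.74, 170.74]. Speed limits (degrees/s): [136.94, 136.94, 180, 180, 180, 180].

INTERFACE

Orientations are given as [roll, pitch, yaw] about the fixed x, y, z axes, in that order (R = Rz(yaw) Ry(pitch) Rx(roll)).
In Python, from cell import * gives the robot as it stands. The module is installed in compiled form; this text tells all that it offers.
- The arm moves only by the shell command python3 -m handwheel 'ROWS' [OPENING] [FORCE]. ROWS is JSON, a list of rows, each an object with "delta_pos": the shift along the world's x, y, z in m, a list of three; "yaw": the turn about the world's z in rad. In form: [{"delta_pos": [tx, ty, tz], "yaw": yaw}, ...]. A call has 1 to 5 rows; each row shifts and turns the commanded pose from where the row before left it; what a row does not reach is not made up. A row lasts 1/12 s, in which the tool goes at most 41.7 mm and 7.16 degrees, less where a joint would pass 70% of its speed; a pose out of reach is approached as far as the arm can. A call with a gripper value outside its range is refused whole. OPENING is the gripper's target within -1 to 1 (shut at 1, half-way at 0, fully open at -1), set as the call begins (- or left out, the last holds). The fingers move at their own pace and stop on an object; FORCE is the grip in N (left out, the last holds). Time passes only in rows, so rows that do not move let the fingers close. It gives the time, the measured TCP pose, the force and the opening at its end, in the units of the state.
- state(): the state, without advancing time (a new reading comes with each control period).
- grab_frame(name): name is "scene" or "top"; returns a dict with "pixels" (480x640x3 uint8, blue, green, red), "range_z" (480x640 float32, m along the optical axis (not along the pixel's ray), 0 where there is no reading), "vfov" (degrees; the focal length in pixels is half the picture's height over the tangent of half this angle, whatever the lens; pixels are square), "cx", "cy" (the principal point, pixels), "xyz" and "orientation" of the camera in the world. Camera axes: x right, y down, z forward; pixel columns grow to the right and rows downward; lengths in m; the calibration is good to about 2 mm. A picture is of the moment at which its call begins.
- sign_off(): hands the job in, once; it reports no verdict.
The state is a dict: "time": time; "q": joint angles; "qvel": joint speeds; "joint_torque": joint torques, N m; "ee_pos": TCP position; "ee_rot": TCP orientation; "force": force on the tool from outside, world axes, zero at the start; "moment": the same for the moment, N m; "opening": finger opening in m.
Only numpy, scipy, OpenCV 4.12 (cv2) and the standard library are available. Lean on these libraries where they do the work, as an engineer would, in place of code of your own. Each camera call takes 0.05 s, during which the arm holds its last target.

TASK

The gas regulator on the bench is set too low, and its lock nut was overtightened. Slacken the hexagonal lock nut until it lets go of the adjusting screw, turn the square-headed screw clockwise until the dial's needle lies on the point of the set hand, then nip the lock nut up again by feel, to about 0.2 N m: snug, so that the screw stays locked at that reading, but clearly less tight than you found it. Never force the screw while the nut is tight, keep off the dial, and leave everything around it where it stands.

Things in the scene. Friction and masses are not known exactly. Their poses are not given: they have to be found in the camera images.
- regulator: Gas regulator on an aluminium base plate (10 mm thick, x -70 to +100, y +-100 mm), fixed. Origin on the table below the vertical axis of bonnet, nut and screw; z up, +x towards the dial, +-y side ports. Brass body 62 mm diameter, flange 70 mm up to 80 mm height; bonnet narrows to a neck of 26 mm diameter at 114 to 140 mm height; then nut, bare thread, screw head. Highest point: 196 mm.
- nut: Lock nut: grey moulded hexagon on a steel core, 32 mm across flats, 37 over corners, from 140 to 156 mm above the table. Origin on the axis at its lower face; x axis square to one pair of flats (others at 60, 120 deg). Clockwise from above tightens. It starts overtight: it lets go of the screw after 0.45 to 0.85 rad anticlockwise (up to 0.55 N m), then runs 2.2 rad to a stop.
- nut_face (a point): Centre of the nut's upper face; axes as the nut's. Loose it turns with 0.03 N m. The hexagon twists on its core like a spring, 2 N m per rad, and springs back when let go. The angle of the seat differs each time and cannot be seen: it is felt. Past it the torque climbs evenly, 0.06 to 0.1 N m per 0.1 rad of core. Nipped up well: about 0.2 N m; under 0.14 is too loose, over 0.3 too tight.
- screw: Adjusting screw: dark steel spindle, 12 mm diameter, rising out of the nut; 18 mm of bare thread, then its square head. Origin on the axis 140 mm above the table, z up; x and y axes square to the head's sides. Clockwise from above raises the pressure; it needs 1.2 to 2.65 rad of it. Nut slack: turns with 0.06 N m and stays put. Nut tight: clamped, not to be forced. The nut does not drag it along.
- head_top (a point): Centre of the top of the screw's square head (16 x 16 mm, 22 mm tall, from 174 to 196 mm above the table); axes as the screw's.
- dial: Round pressure dial, dark case 100 mm in diameter, 26 mm deep, white face with ticks, on the regulator's +x side. Origin at the centre of the case's back, 110 mm from the regulator's axis, 80 mm above the table; z axis square to the face, which is tilted 40 deg from level, away from the regulator. Nearest edge 70 mm from the axis; no part above 135 mm. Do not touch.
- needle_tip (a point): Tip of the dial's long, even-width black needle, 36 mm from the dial's centre axis, just above the face. The needle turns clockwise, seen square to the face, 0.6 rad for each rad that the screw is turned clockwise.
- mark_tip (a point): Inner point of the broad arrowhead at the rim end of the set hand (a very thin hand), which shows the wanted pressure and stays put; 36 mm from the dial's centre axis, as the needle's tip. At the start it is about 25 to 50 mm further clockwise than the needle's tip.
- washer: Thrust washer inside the bonnet, unseen: through it the nut clamps the screw. It moves up and down a few mm with the nut. Its load is the clamping load: none with the nut slack, roughly 30 N per rad of nut past the seat. Not handled.
- solvent_bottle: Bystander, leave alone: closed clear glass solvent bottle, 76 mm diameter, 160 mm tall. Origin under its centre.
- beaker: Bystander, leave alone: open glass beaker, 64 mm diameter, 85 mm tall. Origin under its centre.
- vial_rack: Bystander, leave alone: white rack block of small amber vials, 105 x 80 mm, 48 mm tall. Origin under its centre.
- spanner: Bystander, leave alone: open-ended spanner lying flat, about 180 mm long, 10 mm thick. Origin under its centre.
- screwdriver: Bystander, leave alone: screwdriver lying flat, about 200 mm long, 28 mm thick. Origin under its centre.
- fittings_tray: Bystander, leave alone: grey open tray of brass fittings, 85 x 120 mm, 28 mm tall. Origin under its centre.
- spare_union: Bystander, leave alone: spare brass tube union standing on the base plate of the regulator beside its body, 23 mm across, 30 mm tall; its foot is 10 mm above the table. Origin under its centre.
- wash_bottle: Bystander, leave alone: white plastic wash bottle, 68 mm diameter, 140 mm tall. Origin under its centre.

How it is judged (in metres and radians):
On the way, in this order (a step that is already met when the one before it is completed fails the run):
1. the lock nut is slack: it no longer clamps the screw (contact force between screw and washer below 0.5 N), for 0.2 s.
2. with the nut still slack, the needle is on the point of the set hand, within 5 mm (distance between needle_tip and mark_tip below 0.005 m and contact force between screw and washer below 1 N), for 0.3 s.
At the end, for the whole second after the job is handed in: The needle's tip is within 5 mm of the point of the set hand and the lock nut clamps the screw's spindle, through the washer, with 5 to 13 N, which is what tightening it with about 0.14 to 0.3 N m gives; nut and screw are at rest (distance between needle_tip and mark_tip below 0.005 m and contact force between screw and washer between 5 and 13 N and angular speed of each of screw, nut below 0.05 rad/s); the robot touches nothing.
It fails at once if the nut is wrenched far too tight (clamping load over 55 N) (contact force between screw and washer above 55 N).
It fails at once if the screw is forced round while the nut clamps it (contact force between screw and washer above 4 N and (velocity of joint screw above 0.5 rad/s or velocity of joint screw below -0.5 rad/s)).
It fails at once if the robot touches the dial with more than 3 N (contact force between any of the fingers, the arm and dial above 3 N).
It fails at once if a bystander is moved more than 25 mm (distance of any of solvent_bottle, beaker, vial_rack, spanner, screwdriver, fittings_tray, spare_union, wash_bottle from where it was at the start of the episode above 0.025 m).
It also fails if it takes over 61 s, if anything falls off the work surface, if the arm or the gripper's body presses on something with over 40 N, if the wrist force passes 120 N, or if a joint passes its speed limit or range.

## Working session

There is one attempt and no reset: what is moved stays moved. The work goes in short steps, Python scripts to look and compute and a shell command to move; the robot and the scene stay as the last step left them, time stands still between calls to the robot, and variables do not carry over. Pictures are saved under pics/ and viewed, and the job is handed in when it is done.

```bash
mkdir -p pics; ls; cat > h.py <<'E'
from cell import *
import numpy as np, cv2
from scipy.spatial.transform import Rotation as R
def cam(n):
    f=grab_frame(n); return f
def fpx(f): return 240/np.tan(np.radians(f["vfov"])/2)
def Rm(f):
    o=np.array(f["orientation"],float)
    return o if o.shape==(3,3) else R.from_euler('xyz',o,degrees=True).as_matrix()
def pt(f,u,v,z=None):
    if z is None: z=f["range_z"][int(v),int(u)]
    F=fpx(f); c=np.array([(u-f["cx"])/F,(v-f["cy"])/F,1])*z
    return Rm(f)@c+np.array(f["xyz"])
def atz(f,u,v,h):
    F=fpx(f); d=Rm(f)@np.array([(u-f["cx"])/F,(v-f["cy"])/F,1]); o=np.array(f["xyz"])
    return o+d*(h-o[2])/d[2]
E
python3 - <<'E'
from h import *
s=state(); print(s)
for n in("scene","top"):
    f=grab_frame(n); cv2.imwrite(f"pics/{n}0.png",f["pixels"]); print({k:v for k,v in f.items() if k not in("pixels","range_z")})
    np.savez(f"{n}0.npz",**f)
E
```

```text
pics
{'time': 0.0, 'q': array([ 6.70314399e+01,  2.05972837e+01,  8.65953886e+01, -1.72607813e-04,
        7.29077709e+01, -6.59518123e+00]), 'qvel': array([-0.02522423, -0.11668789,  0.05005953,  0.00033504, -0.02213609,
        0.03151541]), 'joint_torque': array([-2.53423197e-03, -5.15372658e+01, -2.70726997e+01,  6.69909222e-02,
        3.47346137e-02, -1.69999212e-04]), 'ee_pos': array([0.1688943 , 0.57505942, 0.22184025]), 'ee_rot': array([-9.00997974e+01,  1.13724488e-02, -1.63733379e+01]), 'force': array([0.01751372, 0.00753266, 0.48504216]), 'moment': array([ 0.00154869, -0.02445056, -0.00705098]), 'opening': 0.08767671421942161}
{'vfov': 54.014161770736884, 'cx': 313.74487310050023, 'cy': 245.95794730482112, 'xyz': array([1.14026842, 0.46633622, 1.10501565]), 'orientation': array([-144.57522431,   -0.52980176,  128.94939974])}
{'vfov': 53.09577839788894, 'cx': 316.19324040852507, 'cy': 236.78482166360973, 'xyz': array([0.53254774, 0.02112572, 1.31855633]), 'orientation': array([-178.37108183,    1.19880629,  -89.44656019])}
```

View pics/scene0.png

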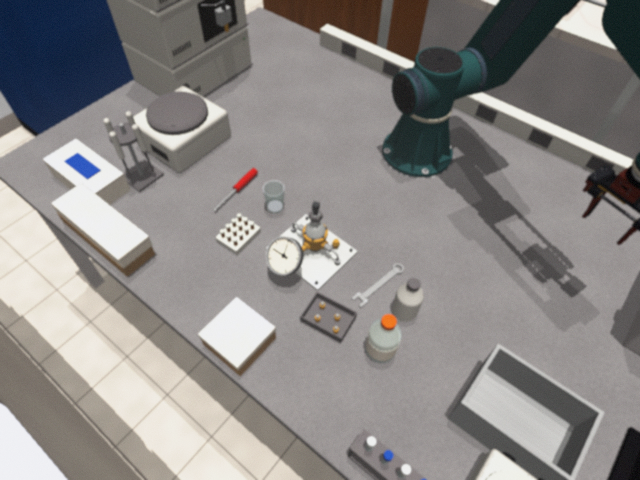

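View pics/top0.png

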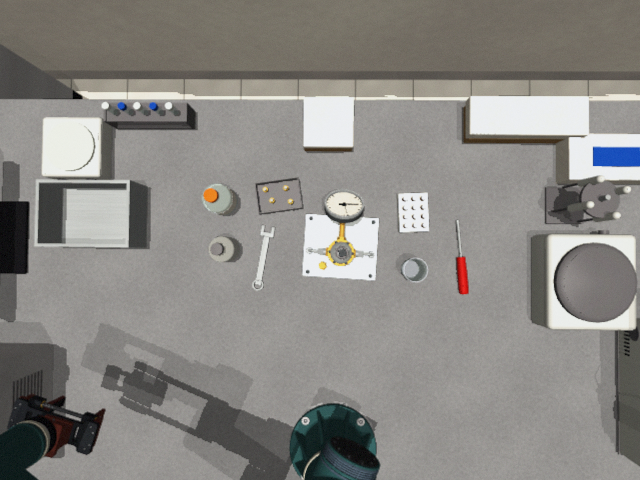

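The scene view shows the regulator near (315,235) with the dial at (285,257). In the top view the screw is near (342,253) and the dial near (344,205). I'll enlarge both.

```bash
python3 - <<'E'
from h import *
f=dict(np.load("top0.npz")); g=dict(np.load("scene0.npz"))
a=f["pixels"][180:290,290:400]; cv2.imwrite("pics/t1.png",cv2.resize(a,(770,600)[:1]*2 if 0 else (600,600),interpolation=cv2.INTER_CUBIC))
b=g["pixels"][190:300,255:365]; cv2.imwrite("pics/s1.png",cv2.resize(b,(600,600),interpolation=cv2.INTER_CUBIC))
E
```

```text
(no output)
```

View pics/t1.png

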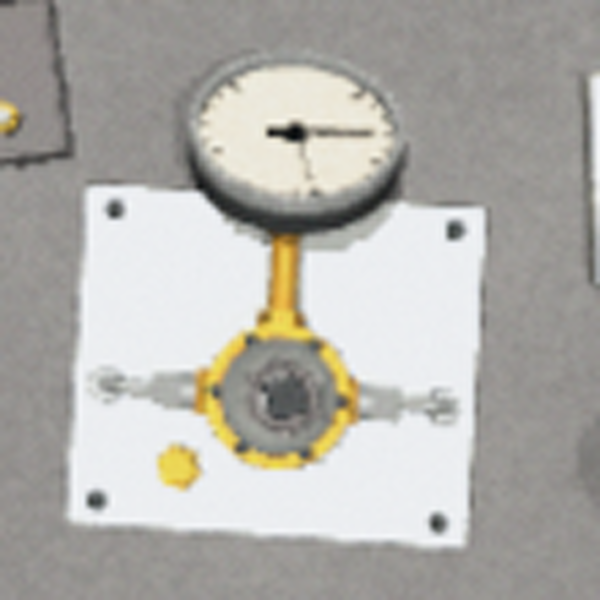

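View pics/s1.png

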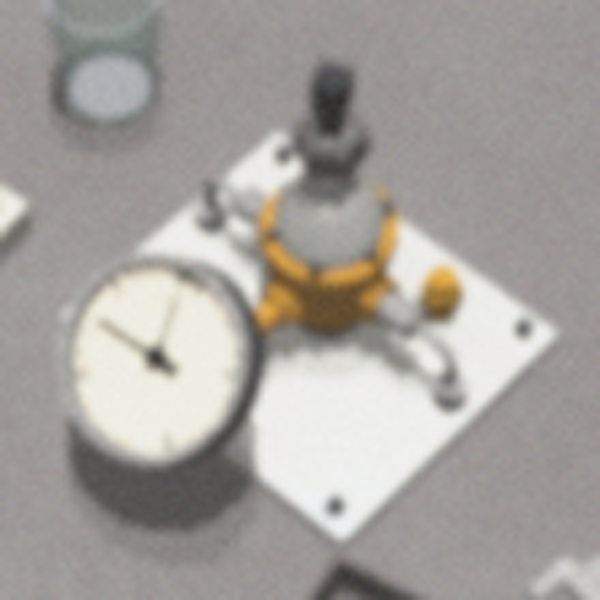

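The top crop shows the head at about (286,397), the needle pointing to (372,132) from the hub at (293,132), and the set hand's arrow near (315,190). Next I'll use the depth data.

```bash
python3 - <<'E'
from h import *
for n in("top","scene"):
    f=dict(np.load(n+"0.npz")); z=f["range_z"]; F=fpx(f)
    v,u=np.mgrid[0:480,0:640]
    P=np.stack([(u-f["cx"])/F*z,(v-f["cy"])/F*z,z],-1)@Rm(f).T+f["xyz"]
    m=z>0
    for lo,hi in((.185,.205),(.135,.165),(.06,.09),(.004,.016)):
        s=m&(P[...,2]>lo)&(P[...,2]<hi)&(np.abs(P[...,0]-.5)<.2)&(np.abs(P[...,1])<.15)
        if n=="top": s&=(u>295)&(u<390)&(v>205)&(v<285)
        else: s&=(u>255)&(u<365)&(v>190)&(v<300)
        q=P[s]; print(n,lo,len(q), q.mean(0).round(4) if len(q) else 0, ((q.min(0)+q.max(0))/2).round(4) if len(q) else 0)
    # plate corners
f=dict(np.load("top0.npz"));k=110/600
for c in((87,186),(486,208),(466,547),(70,522)): print(atz(f,290+c[0]*k-.5,180+c[1]*k-.5,.010).round(4))
print("head",atz(f,290+286*k-.5,180+397*k-.5,.196))
g=dict(np.load("scene0.npz"))
print("head scene",atz(g,255+335*k-.5,190+72*k-.5,.196))
E
```

```text
top 0.185 48 [ 0.5288 -0.0159  0.1964] [ 0.5281 -0.0158  0.1937]
top 0.135 108 [ 0.5293 -0.0153  0.1554] [ 0.5292 -0.0158  0.1535]
top 0.06 262 [ 0.5325 -0.0161  0.0778] [ 0.5675 -0.0161  0.0749]
top 0.004 3624 [ 0.5431 -0.0193  0.0103] [ 0.5477 -0.0223  0.01  ]
scene 0.185 49 [ 0.5282 -0.0133  0.1938] [ 0.5263 -0.0145  0.1924]
scene 0.135 128 [ 0.5314 -0.0111  0.1529] [ 0.5262 -0.0143  0.1521]
scene 0.06 694 [ 0.6236 -0.0155  0.0784] [ 0.592  -0.0137  0.075 ]
scene 0.004 2086 [0.5397 0.0148 0.0094] [ 5.011e-01 -2.000e-04  1.000e-02]
[0.6326 0.0788 0.01  ]
[ 0.6232 -0.1205  0.01  ]
[ 0.4543 -0.1116  0.01  ]
[0.4646 0.0856 0.01  ]
head [ 0.52861344 -0.01550356  0.196     ]
head scene [ 0.52396406 -0.01394908  0.196     ]
```

```bash
python3 - <<'E'
from h import *
f=dict(np.load("top0.npz")); g=dict(np.load("scene0.npz"))
a=f["pixels"][240:266,330:356]; A=cv2.resize(a,(600,600),interpolation=cv2.INTER_CUBIC)
A=cv2.convertScaleAbs(A,alpha=2.0,beta=-60);cv2.imwrite("pics/t2.png",A)
b=g["pixels"][196:232,300:336]; A=cv2.resize(b,(600,600),interpolation=cv2.INTER_CUBIC)
cv2.imwrite("pics/s2.png",cv2.convertScaleAbs(A,alpha=1.8,beta=-40))
E
```

```text
(no output)
```

View pics/t2.png

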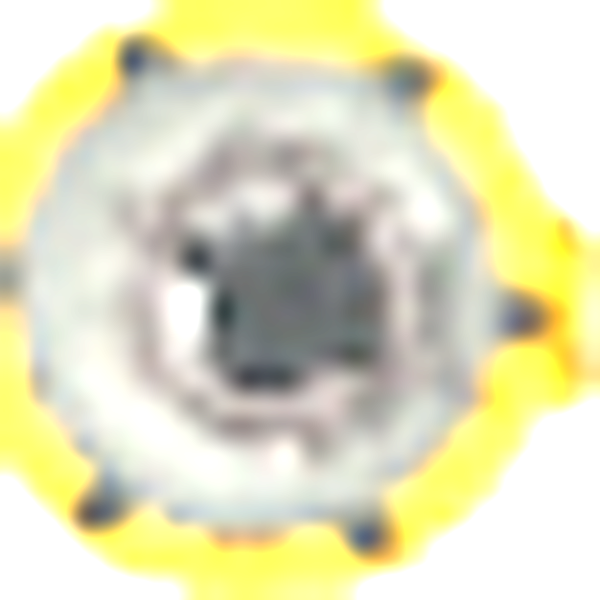

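View pics/s2.png

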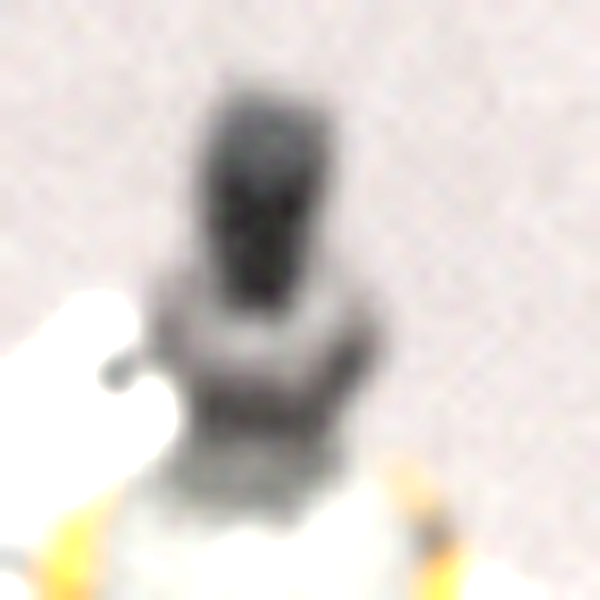

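```bash
cat > fit.py <<'E'
from h import *
def proj(f,P):
    c=(np.asarray(P)-f["xyz"])@Rm(f); F=fpx(f)
    return np.stack([c[:,0]/c[:,2]*F+f["cx"],c[:,1]/c[:,2]*F+f["cy"]],-1)
def prism(n,ap,z0,z1,yaw,ax):
    r=ap/np.cos(np.pi/n); a=yaw+np.pi/n+np.arange(n)*2*np.pi/n
    p=np.stack([ax[0]+r*np.cos(a),ax[1]+r*np.sin(a)],-1)
    return [np.c_[p,np.full(n,z)] for z in(z0,z1)]
E
python3 - <<'E'
from fit import *
for n in("top","scene"):
    fs=[grab_frame(n) for _ in range(8)]
    f=fs[0]; f["pixels"]=np.mean([x["pixels"].astype(float) for x in fs],0); f["range_z"]=np.median([x["range_z"] for x in fs],0)
    np.savez(n+"1.npz",**f)
f=dict(np.load("top1.npz")); g=dict(np.load("scene1.npz"))
out=[]
for f,(v0,u0,s) in((f,(240,330,26)),(g,(196,300,36))):
    a=f["pixels"][v0:v0+s,u0:u0+s].astype(np.uint8); A=cv2.resize(a,(390,390),interpolation=cv2.INTER_LANCZOS4)
    out.append(cv2.convertScaleAbs(A,alpha=1.6,beta=-20))
cv2.imwrite("pics/avg.png",np.hstack(out))
from scipy.ndimage import map_coordinates, gaussian_filter
# region homogeneity fit: chi of between-class: dark square in top-view
f=dict(np.load("top1.npz"))
img=f["pixels"].mean(-1)
for nm,f in(("top",dict(np.load("top1.npz"))),("scene",dict(np.load("scene1.npz")))):
  img=f["pixels"].mean(-1)
  gx=cv2.Sobel(img,cv2.CV_64F,1,0)/8; gy=cv2.Sobel(img,cv2.CV_64F,0,1)/8
  for label,n,ap,z0,z1,per in(("head",4,.008,.174,.196,90),("nut",6,.016,.140,.156,60)):
    res=[]
    for dx in np.arange(-3,4)*.001:
     for dy in np.arange(-3,4)*.001:
      for yd in range(0,per,3):
        lo,hi=prism(n,ap,z0,z1,np.radians(yd),(.5287+dx,-.0157+dy))
        sc=0;L=0
        segs=[(hi[i],hi[(i+1)%n]) for i in range(n)]
        if nm=="scene":
            cd=np.array(f["xyz"])[:2]-np.array([.5287,-.0157])
            for i in range(n):
                mid=(lo[i]+lo[(i+1)%n])[:2]/2-np.array([.5287+dx,-.0157+dy])
                if mid@cd>0: segs+= [(lo[i],lo[(i+1)%n]),(lo[i],hi[i]),(lo[(i+1)%n],hi[(i+1)%n])]
        for a,b in segs:
            p=proj(f,np.linspace(a,b,12)); d=p[-1]-p[0]; l=np.linalg.norm(d); nn=np.array([-d[1],d[0]])/l
            gg=map_coordinates(gx,[p[:,1],p[:,0]],order=1)*nn[0]+map_coordinates(gy,[p[:,1],p[:,0]],order=1)*nn[1]
            sc+=abs(gg.mean())*l; L+=l
        res.append((sc/L,yd,dx,dy))
    res.sort(reverse=True); print(nm,label,[(round(r[0],2),r[1],round(r[2]*1e3),round(r[3]*1e3)) for r in res[:6]])
    best={}
    for r in res: best.setdefault(r[1],round(r[0],2))
    print([best[k] for k in sorted(best)])
E
```

```text
top head [(np.float64(19.04), 15, -1, 0), (np.float64(18.93), 12, -1, 0), (np.float64(18.9), 18, -1, 0), (np.float64(18.59), 21, -1, 0), (np.float64(18.51), 9, -1, 0), (np.float64(18.33), 18, 0, 0)]
[np.float64(17.36), np.float64(17.73), np.float64(17.94), np.float64(18.51), np.float64(18.93), np.float64(19.04), np.float64(18.9), np.float64(18.59), np.float64(17.97), np.float64(17.25), np.float64(16.49), np.float64(15.59), np.float64(14.54), np.float64(13.72), np.float64(12.86), np.float64(12.14), np.float64(11.52), np.float64(11.18), np.float64(11.01), np.float64(11.02), np.float64(11.2), np.float64(11.49), np.float64(11.69), np.float64(12.03), np.float64(12.41), np.float64(12.84), np.float64(13.7), np.float64(14.72), np.float64(15.74), np.float64(16.67)]
top nut [(np.float64(8.58), 3, -1, 0), (np.float64(8.58), 6, 0, 0), (np.float64(8.55), 0, -1, 0), (np.float64(8.54), 9, 0, 0), (np.float64(8.54), 6, -1, 0), (np.float64(8.52), 3, 0, 0)]
[np.float64(8.55), np.float64(8.58), np.float64(8.58), np.float64(8.54), np.float64(8.4), np.float64(8.23), np.float64(7.99), np.float64(7.83), np.
[... 867 characters left out ...]
8), np.float64(14.15), np.float64(13.53), np.float64(12.99), np.float64(12.51), np.float64(12.07), np.float64(12.44)]
scene nut [(np.float64(15.75), 30, -1, 2), (np.float64(15.73), 33, -1, 2), (np.float64(15.62), 33, 0, 2), (np.float64(15.56), 36, -1, 2), (np.float64(15.55), 33, -1, 1), (np.float64(15.55), 27, -1, 2)]
[np.float64(11.87), np.float64(11.68), np.float64(11.55), np.float64(11.88), np.float64(12.42), np.float64(13.08), np.float64(13.91), np.float64(14.45), np.float64(15.09), np.float64(15.55), np.float64(15.75), np.float64(15.73), np.float64(15.56), np.float64(15.11), np.float64(14.37), np.float64(13.37), np.float64(12.35), np.float64(12.11), np.float64(11.95), np.float64(12.01)]
```

View pics/avg.png

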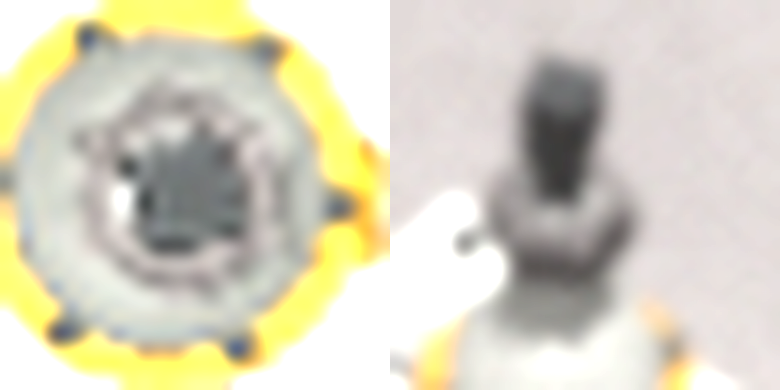

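The averaged views put a nut flat and a head side at about 30° (scene pane: front edges run from (525,100) to (598,108) and from (520,265) to (590,275)). The axis is at about (0.5285, −0.0157). I'll move over it, at yaw ≈ −59°.

```bash
python3 -m handwheel '[{"delta_pos":[0.02,-0.0328,0.012],"yaw":-0.0413},{"delta_pos":[0.02,-0.0328,0.012],"yaw":-0.0413},{"delta_pos":[0.02,-0.0328,0.012],"yaw":-0.0413},{"delta_pos":[0.02,-0.0328,0.012],"yaw":-0.0413},{"delta_pos":[0.02,-0.0328,0.012],"yaw":-0.0413}]' -0.25 20
python3 -m handwheel '[{"delta_pos":[0.02,-0.0328,0],"yaw":-0.0413},{"delta_pos":[0.02,-0.0328,0],"yaw":-0.0413},{"delta_pos":[0.02,-0.0328,0],"yaw":-0.0413},{"delta_pos":[0.02,-0.0328,0],"yaw":-0.0413},{"delta_pos":[0.02,-0.0328,0],"yaw":-0.0413}]'
python3 -m handwheel '[{"delta_pos":[0.02,-0.0328,0],"yaw":-0.0413},{"delta_pos":[0.02,-0.0328,0],"yaw":-0.0413},{"delta_pos":[0.02,-0.0328,0],"yaw":-0.0413},{"delta_pos":[0.02,-0.0328,0],"yaw":-0.0413},{"delta_pos":[0.02,-0.0328,0],"yaw":-0.0413}]'
python3 -m handwheel '[{"delta_pos":[0.02,-0.0328,0],"yaw":-0.0413},{"delta_pos":[0.02,-0.0328,0],"yaw":-0.0413},{"delta_pos":[0.02,-0.0328,0],"yaw":-0.0413},{"delta_pos":[0,0,0],"yaw":0},{"delta_pos":[0,0,0],"yaw":0}]'
```

```text
time: 1.32
ee_pos: [0.2696, 0.4101, 0.2832]
ee_rot: [-90.0, -0.0, -28.3]
force: [0.8, -0.0, -0.1]
opening: 0.058
time: 1.73
ee_pos: [0.3697, 0.246, 0.283]
ee_rot: [-90.0, -0.0, -40.1]
force: [0.9, 0.6, 0.4]
opening: 0.055
time: 2.15
ee_pos: [0.4698, 0.0818, 0.2829]
ee_rot: [-90.0, -0.0, -52.0]
force: [0.4, 0.3, -0.4]
opening: 0.0548
time: 2.57
ee_pos: [0.5299, -0.0164, 0.2824]
ee_rot: [-90.0, 0.0, -59.1]
force: [-0.5, 0.9, 0.7]
opening: 0.0546
```

```bash
python3 -m handwheel '[{"delta_pos":[-0.0012,0.0007,-0.03],"yaw":0},{"delta_pos":[0,0,-0.03],"yaw":0},{"delta_pos":[0,0,-0.03],"yaw":0},{"delta_pos":[0,0,-0.03],"yaw":0},{"delta_pos":[0,0,-0.03],"yaw":0}]'
python3 -m handwheel '[{"delta_pos":[0,0,0],"yaw":0}]' 
cat > look.py <<'E'
from h import *
import sys
n,v0,v1,u0,u1,out=sys.argv[1],*map(int,sys.argv[2:6]),sys.argv[6]
f=grab_frame(n); np.savez("last_"+n+".npz",**f)
a=f["pixels"][v0:v1,u0:u1]; k=600/max(a.shape[:2]); cv2.imwrite("pics/"+out,cv2.resize(a,None,fx=k,fy=k,interpolation=cv2.INTER_CUBIC))
s=state(); print(s["time"],s["ee_pos"].round(4),s["ee_rot"].round(2),s["force"].round(2),s["moment"].round(3),round(s["opening"],4),s["q"].round(1))
E
python3 look.py scene 160 300 235 375 s3.png
```

```text
time: 2.98
ee_pos: [0.527, -0.0125, 0.1318]
ee_rot: [-90.0, 0.0, -58.9]
force: [0.4, 0.1, 0.7]
opening: 0.0546
time: 3.07
ee_pos: [0.5229, -0.012, 0.128]
ee_rot: [-90.4, 0.4, -58.9]
force: [-0.9, 0.8, -0.3]
opening: 0.055
3.1167 [ 0.5246 -0.0124  0.1305] [-90.3    0.27 -58.88] [-0.07 -0.29  0.7 ] [-0.06   0.031  0.071] 0.0548 [ -8.9  20.7 101.5   0.   58.2 -40. ]
```

View pics/s3.png

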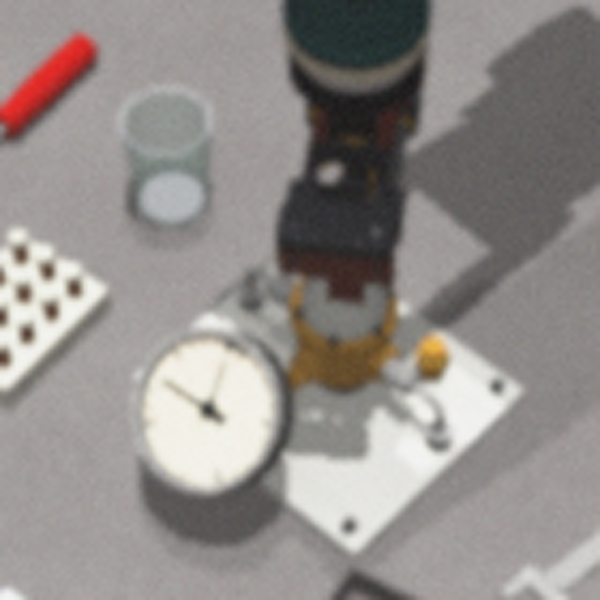

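The gripper is around the nut and the dial is unobstructed, with the needle tip at (165,383). I'll let it settle.

```bash
python3 -m handwheel '[{"delta_pos":[0,0,0],"yaw":0},{"delta_pos":[0,0,0],"yaw":0}]' 
python3 -c "
from h import *
s=state(); print(s['time'],s['ee_pos'].round(4),s['ee_rot'].round(2),s['force'].round(2),s['moment'].round(3),s['opening'],s['q'].round(2),s['qvel'].round(2),s['joint_torque'].round(1))"
```

```text
time: 3.28
ee_pos: [0.5292, -0.0137, 0.1346]
ee_rot: [-89.9, -0.1, -58.9]
force: [0.4, 0.1, 0.2]
opening: 0.0546
3.2833 [ 0.5292 -0.0137  0.1346] [-89.87  -0.11 -58.92] [0.36 0.08 0.19] [-0.032 -0.043  0.042] 0.05456032472686687 [ -8.96  20.46 101.2    0.    58.17 -40.04] [-0.29 -0.43 -0.51 -0.11 -0.48 -0.1 ] [  0.1 -45.2 -21.2   0.    0.1   0. ]
```

```bash
cat > st.py <<'E'
from h import *
s=state(); print(round(s['time'],2),s['ee_pos'].round(4),s['ee_rot'].round(2),'F',s['force'].round(2),'M',s['moment'].round(3),'op',round(s['opening']*1e3,2),'j6',s['q'][5].round(2))
E
python3 -m handwheel '[{"delta_pos":[0.0008,-0.002,-0.003],"yaw":0},{"delta_pos":[0,0,0],"yaw":0},{"delta_pos":[0,0,0],"yaw":0}]'; python3 st.py
python3 -m handwheel '[{"delta_pos":[0,0,0],"yaw":0},{"delta_pos":[0,0,0],"yaw":0},{"delta_pos":[0,0,0],"yaw":0},{"delta_pos":[0,0,0],"yaw":0}]' 0.5 4; python3 st.py
python3 -m handwheel '[{"delta_pos":[0,0,0],"yaw":0},{"delta_pos":[0,0,0],"yaw":0}]'; python3 st.py
```

```text
time: 3.53
ee_pos: [0.5295, -0.0163, 0.1306]
ee_rot: [-89.9, -0.1, -59.0]
force: [-0.5, -0.1, 0.7]
opening: 0.055
3.53 [ 0.5295 -0.0163  0.1306] [-8.992e+01 -7.000e-02 -5.898e+01] F [-0.55 -0.08  0.75] M [-0.035  0.014  0.031] op 55.0 j6 -40.25
time: 3.87
ee_pos: [0.5281, -0.0163, 0.1296]
ee_rot: [-90.1, 0.0, -59.0]
force: [-5.4, -5.6, 5.1]
opening: 0.0323
3.87 [ 0.5281 -0.0163  0.1296] [-9.008e+01  2.000e-02 -5.896e+01] F [-5.37 -5.6   5.15] M [-1.033  1.092  0.054] op 32.28 j6 -40.25
time: 4.03
ee_pos: [0.5278, -0.0165, 0.1296]
ee_rot: [-90.1, 0.0, -59.0]
force: [-3.9, -3.4, 4.2]
opening: 0.0317
4.03 [ 0.5278 -0.0165  0.1296] [-9.011e+01  2.000e-02 -5.895e+01] F [-3.93 -3.38  4.16] M [-0.505  0.708  0.005] op 31.67 j6 -40.25
```

The 31.7 mm opening means the jaws lie flat on the nut. I'll grip firmly and unscrew anticlockwise.

```bash
python3 -m handwheel '[{"delta_pos":[-0.0009,-0.0005,0],"yaw":0},{"delta_pos":[0,0,0],"yaw":0},{"delta_pos":[0,0,0],"yaw":0}]' 0.5 50; python3 st.py
python3 -m handwheel '[{"delta_pos":[0,0,0],"yaw":0.04},{"delta_pos":[0,0,0],"yaw":0.04},{"delta_pos":[0,0,0],"yaw":0.04},{"delta_pos":[0,0,0],"yaw":0}]' ; python3 st.py
```

```text
time: 4.28
ee_pos: [0.5278, -0.0165, 0.1296]
ee_rot: [-90.0, 0.0, -59.0]
force: [-2.8, -1.0, 2.3]
opening: 0.0315
4.28 [ 0.5278 -0.0165  0.1296] [-9.000e+01  1.000e-02 -5.897e+01] F [-2.76 -1.02  2.27] M [-0.168  0.39  -0.013] op 31.52 j6 -40.32
time: 4.62
ee_pos: [0.528, -0.0164, 0.1296]
ee_rot: [-90.0, 0.0, -52.0]
force: [-2.2, -0.8, 0.7]
opening: 0.0316
4.62 [ 0.528  -0.0164  0.1296] [-8.999e+01  1.000e-02 -5.204e+01] F [-2.2  -0.78  0.71] M [-0.156  0.307 -0.187] op 31.65 j6 -47.26
```

```bash
for i in 1; do python3 -m handwheel '[{"delta_pos":[0,0,0],"yaw":0.04},{"delta_pos":[0,0,0],"yaw":0.04},{"delta_pos":[0,0,0],"yaw":0.04},{"delta_pos":[0,0,0],"yaw":0.04},{"delta_pos":[0,0,0],"yaw":0}]' >/dev/null; python3 st.py; done
python3 -m handwheel '[{"delta_pos":[0,0,0],"yaw":0.04},{"delta_pos":[0,0,0],"yaw":0.04},{"delta_pos":[0,0,0],"yaw":0.04},{"delta_pos":[0,0,0],"yaw":0.04},{"delta_pos":[0,0,0],"yaw":0}]' >/dev/null; python3 st.py
python3 -m handwheel '[{"delta_pos":[0,0,0],"yaw":0.04},{"delta_pos":[0,0,0],"yaw":0.04},{"delta_pos":[0,0,0],"yaw":0.04},{"delta_pos":[0,0,0],"yaw":0.04},{"delta_pos":[0,0,0],"yaw":0}]' >/dev/null; python3 st.py
```

```text
5.03 [ 0.5281 -0.0163  0.1296] [-89.97   0.   -42.93] F [0.21 0.27 1.05] M [ 0.024  0.097 -0.018] op 31.5 j6 -56.37
5.45 [ 0.5282 -0.0161  0.1296] [-8.995e+01 -1.000e-02 -3.381e+01] F [ 0.83  1.88 -1.13] M [ 0.3   -0.053 -0.06 ] op 31.75 j6 -65.49
5.87 [ 0.5283 -0.0159  0.1296] [-8.993e+01 -2.000e-02 -2.467e+01] F [ 1.6   2.66 -1.62] M [ 0.545 -0.177 -0.007] op 31.65 j6 -74.63
```

```bash
python3 -m handwheel '[{"delta_pos":[0,0,0],"yaw":0.06},{"delta_pos":[0,0,0],"yaw":0.06},{"delta_pos":[0,0,0],"yaw":0.06},{"delta_pos":[0,0,0],"yaw":0.06},{"delta_pos":[0,0,0],"yaw":0}]' >/dev/null; python3 st.py
python3 -m handwheel '[{"delta_pos":[0,0,0],"yaw":0.06},{"delta_pos":[0,0,0],"yaw":0.06},{"delta_pos":[0,0,0],"yaw":0.06},{"delta_pos":[0,0,0],"yaw":0.06},{"delta_pos":[0,0,0],"yaw":0}]' >/dev/null; python3 st.py
python3 -m handwheel '[{"delta_pos":[0,0,0],"yaw":0.06},{"delta_pos":[0,0,0],"yaw":0},{"delta_pos":[0,0,0],"yaw":0}]' >/dev/null; python3 st.py
python3 look.py scene 160 300 235 375 s4.png
```

```text
6.28 [ 0.5285 -0.0156  0.1296] [-8.990e+01 -4.000e-02 -1.088e+01] F [ 1.71  5.61 -2.21] M [ 0.8   -0.238  0.001] op 31.57 j6 -88.43
6.7 [ 0.5284 -0.0153  0.1296] [-8.988e+01 -7.000e-02  2.860e+00] F [ 2.51  5.98 -0.52] M [ 0.987 -0.284  0.041] op 31.54 j6 -102.18
6.95 [ 0.5284 -0.0152  0.1296] [-8.988e+01 -8.000e-02  6.130e+00] F [ 2.53  6.87 -1.54] M [ 1.039 -0.297 -0.01 ] op 31.56 j6 -105.45
7.0 [ 0.5285 -0.0152  0.1296] [-8.988e+01 -8.000e-02  6.130e+00] [ 1.83  6.42 -0.82] [ 1.071 -0.254 -0.032] 0.0316 [  -9.2   20.8  101.5    0.2   57.6 -105.4]
```

View pics/s4.png

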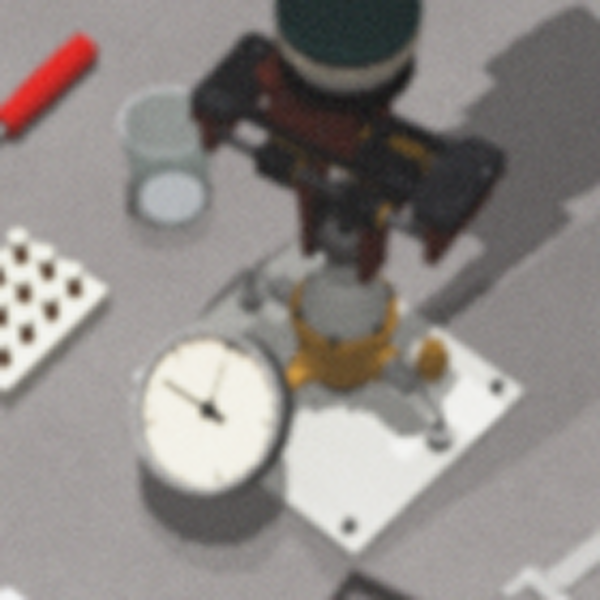

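Nut turned 65° anticlockwise and the torque fell to about zero, so it is slack; the dial still reads as before. Open, rise to the head and turn to yaw 30°.

```bash
python3 -m handwheel '[{"delta_pos":[0.0003,0.0015,0],"yaw":0},{"delta_pos":[0,0,0],"yaw":0},{"delta_pos":[0,0,0.012],"yaw":0},{"delta_pos":[0,0,0.012],"yaw":0.06},{"delta_pos":[0,0,0.012],"yaw":0.1}]' -0.25 4 ; python3 -m handwheel '[{"delta_pos":[0,0,0],"yaw":0.12},{"delta_pos":[0,0,0],"yaw":0.12},{"delta_pos":[0,0,0],"yaw":0},{"delta_pos":[0,0,0],"yaw":0}]'  0.1 4; python3 st.py
python3 look.py scene 160 300 235 375 s5.png; python3 look.py top 180 290 290 400 t5.png
```

```text
time: 7.42
ee_pos: [0.528, -0.0154, 0.1659]
ee_rot: [-90.0, 0.0, 15.6]
force: [0.2, 0.1, 1.1]
opening: 0.0546
time: 7.75
ee_pos: [0.5281, -0.0154, 0.1657]
ee_rot: [-90.0, 0.0, 29.0]
force: [-0.4, 0.3, 0.2]
opening: 0.0398
7.75 [ 0.5281 -0.0154  0.1657] [-9.003e+01  1.000e-02  2.900e+01] F [-0.38  0.32  0.16] M [0.084 0.067 0.002] op 39.83 j6 -128.13
7.8 [ 0.5281 -0.0153  0.1656] [-9.002e+01  2.000e-02  2.900e+01] [ 0.59 -0.   -0.07] [ 0.019  0.044 -0.002] 0.0398 [  -9.1   18.2   99.3   -0.    62.5 -128.1]
7.85 [ 0.528  -0.0152  0.1655] [-9.001e+01  2.000e-02  2.905e+01] [-0.27 -0.77 -0.42] [ 0.055  0.007 -0.051] 0.0393 [  -9.1   18.2   99.3   -0.    62.5 -128.2]
```

View pics/s5.png

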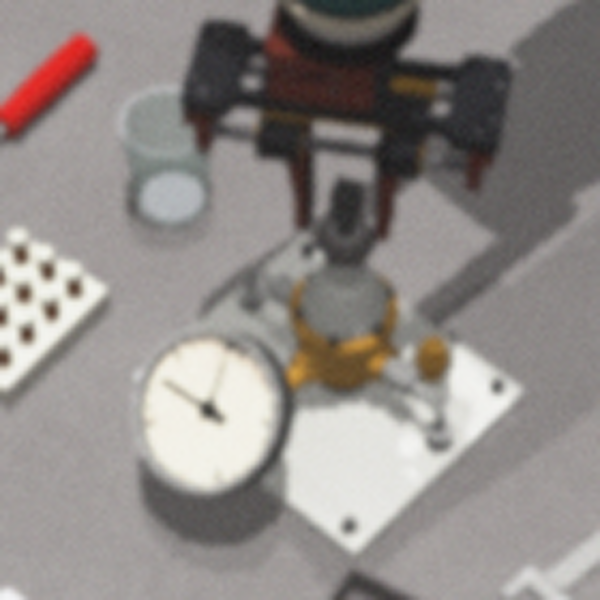

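View pics/t5.png

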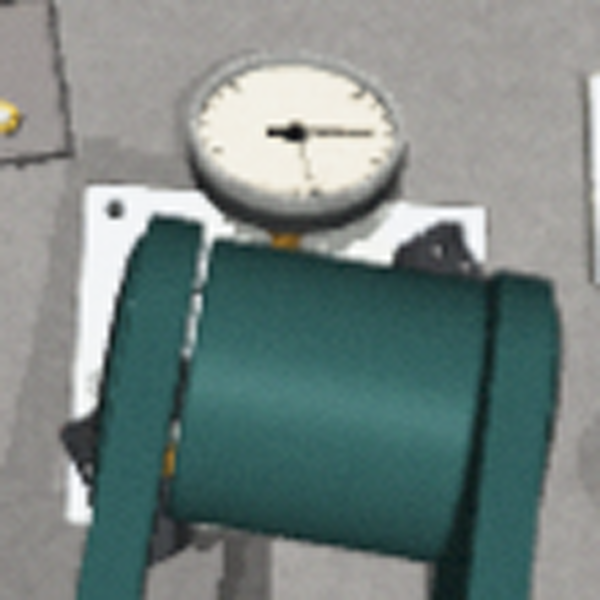

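Gripper straddles the head squarely, and the dial is visible in both views. Next I'll close on the head and enlarge the dial.

```bash
python3 -m handwheel '[{"delta_pos":[0,0,0],"yaw":0},{"delta_pos":[0,0,0],"yaw":0},{"delta_pos":[0,0,0],"yaw":0}]'  1 20; python3 st.py
python3 - <<'E'
from h import *
g=dict(np.load("scene1.npz")); f=dict(np.load("top1.npz"))
a=g["pixels"][232:282,262:312]; b=f["pixels"][184:224,324:364]
o=[cv2.convertScaleAbs(cv2.resize(x.astype(np.uint8),(400,400),interpolation=cv2.INTER_LANCZOS4),alpha=1.0) for x in(a,b)]
cv2.imwrite("pics/dial0.png",np.hstack(o))
E
```

```text
time: 8.1
ee_pos: [0.5281, -0.0151, 0.1655]
ee_rot: [-90.0, 0.0, 29.2]
force: [-0.4, -0.6, -0.6]
opening: 0.0231
8.1 [ 0.5281 -0.0151  0.1655] [-9.000e+01  1.000e-02  2.921e+01] F [-0.41 -0.58 -0.59] M [ 0.078 -0.013 -0.07 ] op 23.14 j6 -128.33
```

View pics/dial0.png

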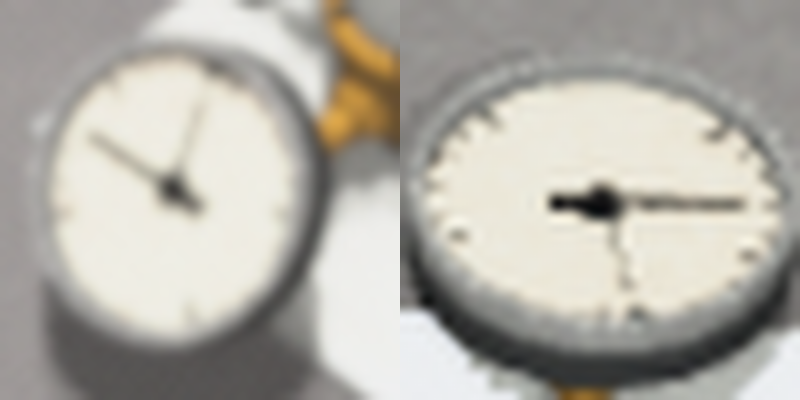

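Scene pane: hub (172,188), needle tip (90,132), set hand running to (207,92) with the arrowhead at (213,70). Top pane: hub (202,203), tip (345,203), hand end (228,288), arrowhead (238,313).

```bash
cat > dial.py <<'E'
from h import *
g=dict(np.load("scene1.npz")); f=dict(np.load("top1.npz"))
ps=np.radians(-3); t=np.radians(40)
ex=np.array([np.cos(ps),np.sin(ps),0]); n=np.array([np.sin(t)*ex[0],np.sin(t)*ex[1],np.cos(t)])
O=np.array([.5282,-.0150,0])+.110*ex+[0,0,.080]; C=O+.027*n
E1=np.cross([0,0,1.],ex); E1/=np.linalg.norm(E1); E2=np.cross(n,E1)   # right-handed ccw about n
def onplane(F,u,v):
    d=Rm(F)@np.array([(u-F["cx"])/fpx(F),(v-F["cy"])/fpx(F),1]); o=np.array(F["xyz"])
    p=o+d*(((C-o)@n)/(d@n)) - C
    return p@E1*1e3,p@E2*1e3
def S(F,x,y): return onplane(F,262+x/8-.5,232+y/8-.5)
def T(F,x,y): return onplane(F,324+x/10-.5,184+y/10-.5)
def ang(p,c=(0,0)): return np.degrees(np.arctan2(p[1]-c[1],p[0]-c[0])),np.hypot(p[0]-c[0],p[1]-c[1])
E
python3 - <<'E'
from dial import *
for nm,F,W,h,nt,ms in(("scene",g,S,(172,188),(90,132),((207,92),(213,70))),("top",f,T,(202,203),(345,203),((228,288),(238,313)))):
    c=W(F,*h); print(nm,"hub",np.round(c,1),"needle",np.round(ang(W(F,*nt),c),1),"mark",[np.round(ang(W(F,*m),c),1) for m in ms])
E
```

```text
scene hub [3.8 3.9] needle [-176.8   35.8] mark [array([102.4,  33.1]), array([103.4,  40.4])]
top hub [-0.5  5.7] needle [-175.1   36.3] mark [array([103.6,  30.5]), array([104.4,  39.3])]
```

```bash
python3 -m handwheel '[{"delta_pos":[0,0,0],"yaw":0},{"delta_pos":[0,0,0],"yaw":0}]'  1 20; python3 st.py
```

```text
time: 8.27
ee_pos: [0.5279, -0.0148, 0.1655]
ee_rot: [-90.0, 0.0, 29.2]
force: [-0.1, 0.6, -0.2]
opening: 0.0176
8.27 [ 0.5279 -0.0148  0.1655] [-8.996e+01  1.000e-02  2.923e+01] F [-0.07  0.56 -0.19] M [ 0.331  0.162 -0.014] op 17.57 j6 -128.36
```

Both views agree: the needle must go 80° ≈ 1.40 rad clockwise, so the screw turns about 2.34 rad. I'll check the grip, then turn most of it.

```bash
python3 -m handwheel '[{"delta_pos":[0,0,0],"yaw":-0.03},{"delta_pos":[0,0,0],"yaw":-0.05},{"delta_pos":[0,0,0],"yaw":-0.06},{"delta_pos":[0,0,0],"yaw":-0.06}]'  1 30; python3 st.py
python3 -m handwheel '[{"delta_pos":[0,0,0],"yaw":-0.1},{"delta_pos":[0,0,0],"yaw":-0.1},{"delta_pos":[0,0,0],"yaw":-0.1},{"delta_pos":[0,0,0],"yaw":-0.1},{"delta_pos":[0,0,0],"yaw":-0.1}]'; python3 st.py; python3 look.py scene 232 282 262 312 d1.png
```

```text
time: 8.6
ee_pos: [0.5272, -0.0152, 0.1655]
ee_rot: [-90.0, 0.1, 17.6]
force: [-2.1, -0.7, 2.1]
opening: 0.0156
8.6 [ 0.5272 -0.0152  0.1655] [-89.99   0.1   17.65] F [-2.12 -0.69  2.12] M [-0.076  0.374  0.046] op 15.65 j6 -116.75
time: 9.02
ee_pos: [0.5272, -0.0153, 0.1656]
ee_rot: [-90.1, 0.1, -11.1]
force: [-2.6, -0.3, 2.8]
opening: 0.0157
9.02 [ 0.5272 -0.0153  0.1656] [-9.005e+01  9.000e-02 -1.111e+01] F [-2.59 -0.31  2.8 ] M [-0.017  0.41   0.068] op 15.67 j6 -87.99
9.0667 [ 0.5272 -0.0153  0.1656] [-9.005e+01  9.000e-02 -1.145e+01] [-1.95 -0.96  1.51] [-0.151  0.493 -0.09 ] 0.0154 [ -9.1  18.2  99.3  -0.1  62.5 -87.7]
```

View pics/d1.png

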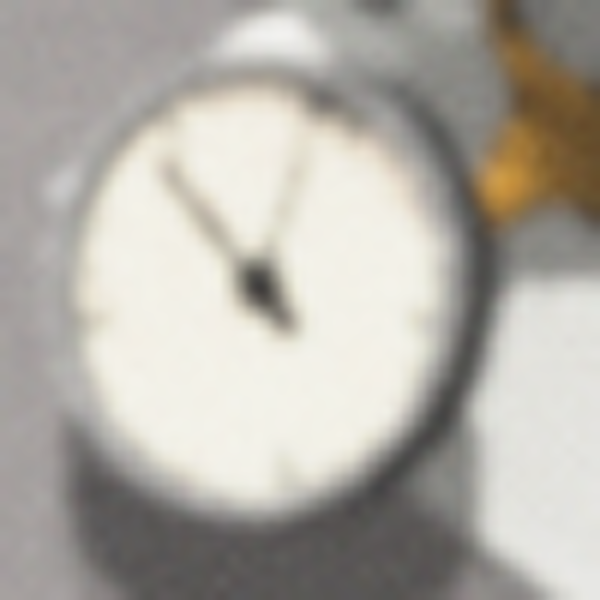

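Needle now reaches (165,162) from the hub at (258,283), moving clockwise as expected. I'll continue.

```bash
python3 -m handwheel '[{"delta_pos":[0,0,0],"yaw":-0.1},{"delta_pos":[0,0,0],"yaw":-0.1},{"delta_pos":[0,0,0],"yaw":-0.1},{"delta_pos":[0,0,0],"yaw":-0.1},{"delta_pos":[0,0,0],"yaw":-0.1}]' >/dev/null; python3 st.py;python3 -m handwheel '[{"delta_pos":[0,0,0],"yaw":-0.1},{"delta_pos":[0,0,0],"yaw":-0.1},{"delta_pos":[0,0,0],"yaw":-0.1},{"delta_pos":[0,0,0],"yaw":-0.1},{"delta_pos":[0,0,0],"yaw":-0.1}]' >/dev/null;  python3 st.py;python3 -m handwheel '[{"delta_pos":[0,0,0],"yaw":-0.1},{"delta_pos":[0,0,0],"yaw":-0.1},{"delta_pos":[0,0,0],"yaw":-0.1},{"delta_pos":[0,0,0],"yaw":-0.1},{"delta_pos":[0,0,0],"yaw":0}]' >/dev/null;  python3 st.py; python3 look.py scene 232 282 262 312 d2.png; python3 look.py top 184 224 324 364 d2t.png
```

```text
9.48 [ 0.5272 -0.0154  0.1656] [-9.010e+01  5.000e-02 -3.962e+01] F [-3.16 -0.93  1.82] M [-0.189  0.481  0.066] op 16.12 j6 -59.49
9.9 [ 0.5271 -0.0155  0.1656] [-90.12  -0.   -68.27] F [-3.2  -1.34  2.57] M [-0.248  0.557  0.098] op 15.7 j6 -30.84
10.32 [ 0.527  -0.0155  0.1655] [-9.012e+01 -4.000e-02 -9.114e+01] F [-4.63 -2.94  3.83] M [-0.355  0.729 -0.087] op 15.98 j6 -7.97
10.3667 [ 0.5271 -0.0155  0.1655] [-9.012e+01 -4.000e-02 -9.086e+01] [-4.72 -2.65  3.8 ] [-0.42   0.777 -0.09 ] 0.0156 [-9.1 18.2 99.3 -0.1 62.6 -8.3]
10.4167 [ 0.527  -0.0154  0.1655] [-9.012e+01 -4.000e-02 -9.078e+01] [-4.67 -1.95  3.33] [-0.387  0.724 -0.018] 0.016 [-9.1 18.2 99.3 -0.1 62.6 -8.3]
```

View pics/d2.png

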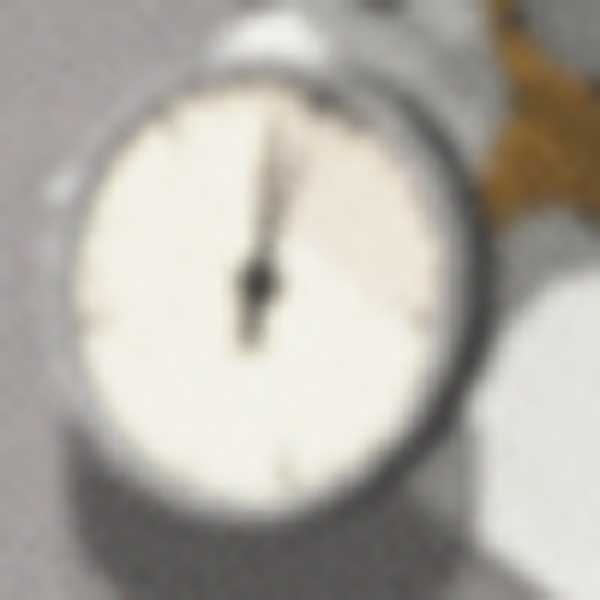

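View pics/d2t.png

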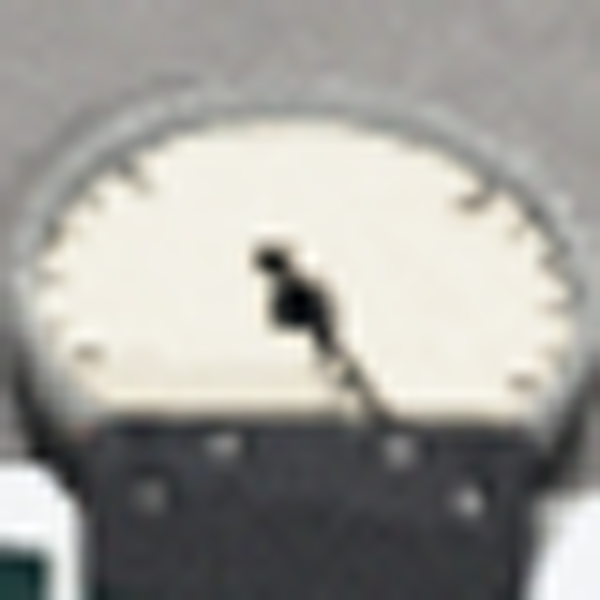

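Scene: hub (258,283), needle tip near (268,120), arrowhead (318,105) with its point near (311,135). The needle is still short; I'll compute by how much.

```bash
python3 - <<'E'
from dial import *
k=2/3
c=S(g,258*k,283*k)
for p in((268,120),(274,180),(318,105),(311,135),(305,160)): print(p,np.round(ang(S(g,p[0]*k,p[1]*k),c),1))
c=S(g,258*k,283*k); print('tail',np.round(ang(S(g,249*k,345*k),c),1))
E
```

```text
(268, 120) [121.1  35.1]
(274, 180) [115.1  22.4]
(318, 105) [104.   40.5]
(311, 135) [102.8  33.9]
(305, 160) [101.4  28.5]
tail [-64.3  13.4]
```

```bash
python3 -m handwheel '[{"delta_pos":[0,0,0],"yaw":-0.1},{"delta_pos":[0,0,0],"yaw":-0.1},{"delta_pos":[0,0,0],"yaw":0}]' >/dev/null; python3 st.py; python3 look.py scene 232 282 262 312 d3.png
```

```text
10.67 [ 0.527  -0.0155  0.1655] [-9.0120e+01 -7.0000e-02 -1.0252e+02] F [-4.1  -2.93  2.84] M [-0.382  0.801 -0.04 ] op 15.6 j6 3.4
10.7167 [ 0.527  -0.0154  0.1655] [-9.0120e+01 -7.0000e-02 -1.0229e+02] [-5.14 -2.93  4.11] [-0.397  0.798 -0.066] 0.0158 [-9.1 18.2 99.3 -0.1 62.6  3.2]
```

View pics/d3.png

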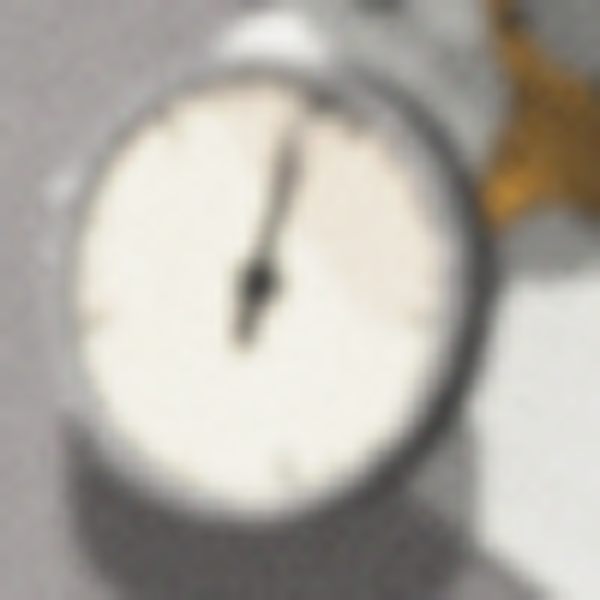

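```bash
python3 -m handwheel '[{"delta_pos":[0,0,0],"yaw":-0.07},{"delta_pos":[0,0,0],"yaw":-0.06},{"delta_pos":[0,0,0],"yaw":0},{"delta_pos":[0,0,0],"yaw":0}]' >/dev/null; python3 st.py; python3 look.py scene 232 282 262 312 d4.png
python3 - <<'E'
from dial import *
k=2/3
c=S(g,258*k,283*k)
for p in((293,118),): print(p,np.round(ang(S(g,p[0]*k,p[1]*k),c),1))
E
```

```text
11.05 [ 0.527  -0.0154  0.1655] [-9.0110e+01 -8.0000e-02 -1.0968e+02] F [-4.48 -2.35  4.43] M [-0.351  0.796 -0.078] op 15.79 j6 10.56
11.1 [ 0.527  -0.0154  0.1655] [-9.0110e+01 -8.0000e-02 -1.0967e+02] [-4.61 -2.52  3.18] [-0.364  0.788 -0.053] 0.0161 [-9.1 18.2 99.3 -0.1 62.6 10.6]
(293, 118) [111.5  36.2]
```

View pics/d4.png

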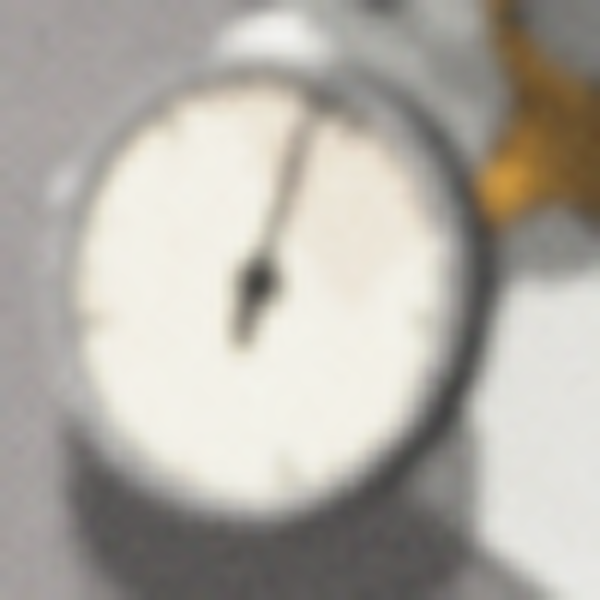

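Needle and set hand now overlap, with the tip at about (310,118). I'll release the screw, check with averaged frames, then go down to the nut.

```bash
python3 -m handwheel '[{"delta_pos":[-0.0012,0.0005,0],"yaw":0},{"delta_pos":[0,0,0],"yaw":0},{"delta_pos":[0,0,0],"yaw":0},{"delta_pos":[0,0,0],"yaw":-0.04},{"delta_pos":[0,0,0],"yaw":-0.034}]' -0.25 4; python3 st.py
python3 - <<'E'
from dial import *
fs=[grab_frame("scene")["pixels"].astype(float) for _ in range(8)]
a=np.mean(fs,0); np.save("d5.npy",a)
cv2.imwrite("pics/d5.png",cv2.convertScaleAbs(cv2.resize(a[236:276,266:306].astype(np.uint8),(600,600),interpolation=cv2.INTER_LANCZOS4),alpha=1.1,beta=-20))
k0=dict(np.load("scene1.npz"))["pixels"]
# angular profile: sample darkness along radii on dial plane, from calibrated hub
F=fpx(g); hub=S(g,172,188)
from scipy.ndimage import map_coordinates
def prof(img,r0,r1,angs):
    out=[]
    for A in angs:
        r=np.linspace(r0,r1,15); P=C+np.outer(hub[0]/1e3+r/1e3*np.cos(np.radians(A)),E1)+np.outer(hub[1]/1e3+r/1e3*np.sin(np.radians(A)),E2)
        c=(P-g["xyz"])@Rm(g); u=c[:,0]/c[:,2]*F+g["cx"]; v=c[:,1]/c[:,2]*F+g["cy"]
        out.append(map_coordinates(img.mean(-1),[v,u],order=1).mean())
    return np.array(out)
an=np.arange(70,200,3)
for r in((14,26),(26,34)):
  p0=prof(k0,*r,an);p1=prof(a,*r,an); print(r); print(np.c_[an,p0.round(),p1.round()].astype(int).tolist())
E
```

```text
time: 11.52
ee_pos: [0.5275, -0.0145, 0.1657]
ee_rot: [-90.0, 0.0, -114.2]
force: [-0.3, 0.1, 1.2]
opening: 0.0451
11.52 [ 0.5275 -0.0145  0.1657] [-8.9960e+01  3.0000e-02 -1.1422e+02] F [-0.27  0.11  1.17] M [-0.073  0.106 -0.015] op 45.14 j6 15.12
(14, 26)
[[70, 234, 227], [73, 234, 227], [76, 233, 227], [79, 233, 226], [82, 232, 225], [85, 231, 223], [88, 229, 219], [91, 225, 213], [94, 221, 205], [97, 217, 194], [100, 213, 182], [103, 211, 174], [106, 213, 173], [109, 218, 179], [112, 223, 190], [115, 227, 204], [118, 230, 216], [121, 232, 224], [124, 233, 231], [127, 234, 234], [130, 234, 235], [133, 234, 237], [136, 234, 238], [139, 234, 238], [142, 234, 238], [145, 234, 238], [148, 234, 238], [151, 234, 238], [154, 234, 238], [157, 234, 237], [160, 234, 238], [163, 233, 238], [166, 232, 238], [169, 229, 238], [172, 224, 238], [175, 216, 238], [178, 205, 238], [181, 194, 237], [184, 187, 237], [187, 189, 237], [190, 196, 237], [193, 207, 237], [196, 217, 237], [199, 224, 237]]
(26, 34)
[[70, 234, 227], [73, 234, 227], [76, 234, 227], [79, 234, 227], [82, 234, 227], [85, 233, 226], [88, 232, 224], [91, 230, 222], [94, 228, 217], [97, 224, 207], [100, 220, 192], [103, 219, 176], [106, 220, 168], [109, 224, 176], [112, 229, 193], [115, 231, 210], [118, 232, 220], [121, 233, 226], [124, 233, 229], [127, 233, 231], [130, 234, 234], [133, 234, 236], [136, 234, 237], [139, 234, 237], [142, 234, 238], [145, 234, 238], [148, 234, 237], [151, 233, 237], [154, 233, 237], [157, 233, 236], [160, 233, 236], [163, 233, 237], [166, 234, 237], [169, 234, 238], [172, 232, 238], [175, 227, 238], [178, 217, 238], [181, 202, 238], [184, 191, 238], [187, 195, 238], [190, 210, 237], [193, 223, 237], [196, 230, 237], [199, 234, 238]]
```

View pics/d5.png

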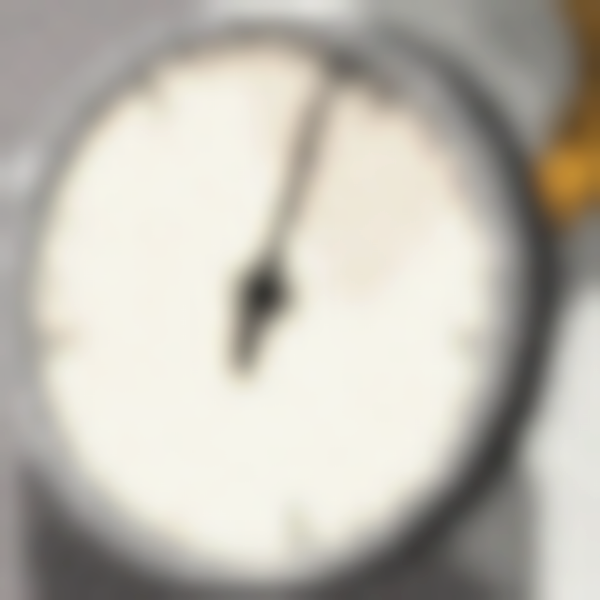

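The needle profile is centred at about 106–107° and the set hand at 103°, so it is about 2 mm short. The jaws are now 4.5° further clockwise, so closing them here squares the head round by the missing amount.

```bash
python3 -m handwheel '[{"delta_pos":[0,0,0],"yaw":0},{"delta_pos":[0,0,0],"yaw":0},{"delta_pos":[0,0,0],"yaw":0},{"delta_pos":[0,0,0],"yaw":0},{"delta_pos":[0,0,0],"yaw":0}]' 1 20; python3 st.py
python3 -m handwheel '[{"delta_pos":[0,0,0],"yaw":-0.02},{"delta_pos":[0,0,0],"yaw":0},{"delta_pos":[0,0,0],"yaw":0}]' >/dev/null; python3 st.py
python3 -m handwheel '[{"delta_pos":[0,0,0],"yaw":0},{"delta_pos":[0,0,0],"yaw":0},{"delta_pos":[0,0,0],"yaw":0},{"delta_pos":[0,0,0],"yaw":0},{"delta_pos":[0,0,0],"yaw":0}]' -0.25 4 >/dev/null; python3 st.py
cat > chk.py <<'E'
from dial import *
import sys
from scipy.ndimage import map_coordinates
a=np.mean([grab_frame("scene")["pixels"].astype(float) for _ in range(4)],0)
cv2.imwrite("pics/"+sys.argv[1],cv2.convertScaleAbs(cv2.resize(a[236:276,266:306].astype(np.uint8),(600,600),interpolation=cv2.INTER_LANCZOS4),alpha=1.1,beta=-20))
k0=g["pixels"]; F=fpx(g); hub=S(g,172,188)
def prof(img,r0,r1,angs):
    out=[]
    for A in angs:
        r=np.linspace(r0,r1,15); P=C+np.outer(hub[0]/1e3+r/1e3*np.cos(np.radians(A)),E1)+np.outer(hub[1]/1e3+r/1e3*np.sin(np.radians(A)),E2)
        c=(P-g["xyz"])@Rm(g); u=c[:,0]/c[:,2]*F+g["cx"]; v=c[:,1]/c[:,2]*F+g["cy"]
        out.append(map_coordinates(img.mean(-1),[v,u],order=1).mean())
    return np.array(out)
an=np.arange(80,131,1.)
for r in((14,26),(26,34)):
    for nm,i in(("mark0",k0),("now",a)):
        p=prof(i,*r,an); w=np.interp(an,[an[0],an[-1]],[p[0],p[-1]])-p; w=np.clip(w-w.max()*.3,0,None); print(r,nm,round((w*an).sum()/w.sum(),2),"depth",w.max().round(0))
E
python3 chk.py d6.png
```

```text
time: 12.33
ee_pos: [0.5269, -0.0146, 0.1656]
ee_rot: [-90.0, -0.0, -114.2]
force: [-0.2, 0.3, 1.1]
opening: 0.025
12.33 [ 0.5269 -0.0146  0.1656] [ -90.    -0.  -114.2] F [-0.2   0.29  1.09] M [-0.103  0.11   0.045] op 25.0 j6 15.1
12.58 [ 0.5273 -0.0147  0.1656] [-8.9970e+01  1.0000e-02 -1.1536e+02] F [ 0.64 -1.06 -2.81] M [-0.121 -0.057 -0.018] op 16.51 j6 16.26
13.0 [ 0.5268 -0.0145  0.1656] [ -90.01   -0.   -115.35] F [0.5  0.17 0.11] M [-0.079  0.107 -0.057] op 46.3 j6 16.25
(14, 26) mark0 102.69 depth 16.0
(14, 26) now 105.02 depth 41.0
(26, 34) mark0 102.71 depth 11.0
(26, 34) now 105.11 depth 42.0
```

View pics/d6.png

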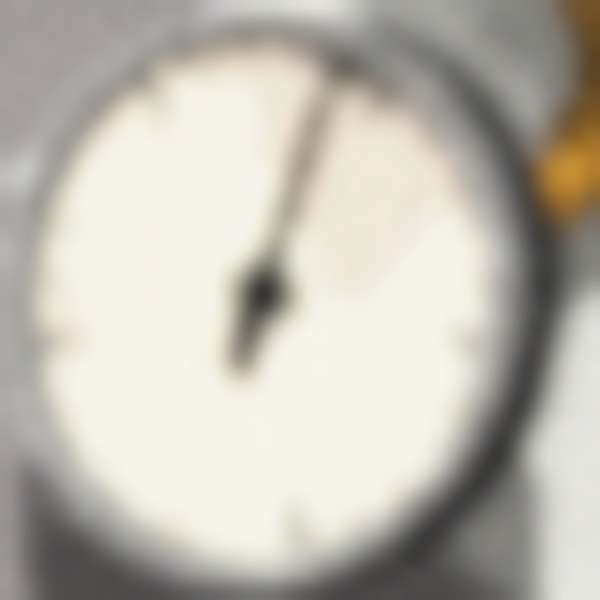

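The needle is within 2.4° (≈1.5 mm) of the set hand. Now down to the nut.

```bash
python3 -m handwheel '[{"delta_pos":[0,0,0],"yaw":0.02},{"delta_pos":[0,0,-0.012],"yaw":0},{"delta_pos":[0,0,-0.012],"yaw":0},{"delta_pos":[0,0,-0.012],"yaw":0},{"delta_pos":[0,0,0],"yaw":0}]' -0.25 >/dev/null; python3 st.py
python3 -m handwheel '[{"delta_pos":[0,0,0],"yaw":0},{"delta_pos":[0,0,0],"yaw":0},{"delta_pos":[0,0,0],"yaw":0},{"delta_pos":[0,0,0],"yaw":0},{"delta_pos":[0,0,0],"yaw":0}]' 0.5 8 >/dev/null; python3 st.py
python3 -m handwheel '[{"delta_pos":[0,0,0],"yaw":0},{"delta_pos":[0,0,0],"yaw":0},{"delta_pos":[0,0,0],"yaw":0}]' 0.5 30 >/dev/null; python3 st.py
```

```text
13.62 [ 0.5254 -0.0144  0.1278] [-9.0210e+01 -5.0000e-02 -1.1416e+02] F [-0.59  0.19 -0.64] M [-0.084  0.101  0.006] op 54.86 j6 15.05
14.03 [ 0.5273 -0.0146  0.1303] [-8.995e+01  2.000e-02 -1.142e+02] F [-1.22 -0.09  2.85] M [-0.033  0.13  -0.038] op 31.97 j6 15.1
14.28 [ 0.5274 -0.0146  0.1303] [-8.995e+01  2.000e-02 -1.142e+02] F [-1.05  0.09  6.35] M [0.029 0.237 0.029] op 31.6 j6 15.1
```

```bash
cat > tq.py <<'E'
from h import *
M=[]
for _ in range(7):
    s=state(); M.append(s["moment"][2]); grab_frame("scene")
s=state(); M.append(s["moment"][2])
print(round(s["time"],2),"yaw",s["ee_rot"][2].round(2),"Mz mean %.3f med %.3f sd %.3f"%(np.mean(M),np.median(M),np.std(M)),"op",round(s["opening"]*1e3,2),"F",s["force"].round(1))
E
python3 tq.py
python3 -m handwheel '[{"delta_pos":[0,0,0],"yaw":-0.06},{"delta_pos":[0,0,0],"yaw":-0.06},{"delta_pos":[0,0,0],"yaw":-0.06},{"delta_pos":[0,0,0],"yaw":-0.06},{"delta_pos":[0,0,0],"yaw":0}]' >/dev/null; python3 tq.py
```

```text
14.63 yaw -114.2 Mz mean -0.000 med -0.003 sd 0.035 op 32.13 F [-1.2  0.2  6.2]
15.4 yaw -127.95 Mz mean 0.012 med 0.010 sd 0.020 op 31.78 F [-1.2  0.2  6.1]
```

```bash
python3 -m handwheel '[{"delta_pos":[0,0,0],"yaw":-0.06},{"delta_pos":[0,0,0],"yaw":-0.06},{"delta_pos":[0,0,0],"yaw":0}]' >/dev/null; python3 tq.py
python3 -m handwheel '[{"delta_pos":[0,0,0],"yaw":-0.05},{"delta_pos":[0,0,0],"yaw":-0.05},{"delta_pos":[0,0,0],"yaw":0}]' >/dev/null; python3 tq.py
```

```text
16.0 yaw -134.82 Mz mean 0.019 med 0.021 sd 0.036 op 31.74 F [-1.  -0.1  6.2]
16.6 yaw -140.55 Mz mean 0.017 med 0.019 sd 0.013 op 31.59 F [-0.  -0.9  5.5]
```

```bash
python3 -m handwheel '[{"delta_pos":[0,0,0],"yaw":-0.05},{"delta_pos":[0,0,0],"yaw":-0.05},{"delta_pos":[0,0,0],"yaw":0}]' >/dev/null; python3 tq.py
python3 -m handwheel '[{"delta_pos":[0,0,0],"yaw":-0.05},{"delta_pos":[0,0,0],"yaw":-0.05},{"delta_pos":[0,0,0],"yaw":0}]' >/dev/null; python3 tq.py
```

```text
17.2 yaw -146.28 Mz mean 0.020 med 0.019 sd 0.023 op 31.81 F [-1.1 -1.4  5.2]
17.8 yaw -152.0 Mz mean 0.074 med 0.070 sd 0.026 op 31.79 F [-0.  -1.   4.4]
```

```bash
python3 -m handwheel '[{"delta_pos":[0,0,0],"yaw":-0.04},{"delta_pos":[0,0,0],"yaw":-0.03},{"delta_pos":[0,0,0],"yaw":0}]' >/dev/null; python3 tq.py
python3 -m handwheel '[{"delta_pos":[0,0,0],"yaw":-0.04},{"delta_pos":[0,0,0],"yaw":-0.03},{"delta_pos":[0,0,0],"yaw":0}]' >/dev/null; python3 tq.py
```

```text
18.4 yaw -156.01 Mz mean 0.097 med 0.100 sd 0.023 op 31.76 F [-0.7 -0.7  6. ]
19.0 yaw -160.01 Mz mean 0.144 med 0.144 sd 0.013 op 32.02 F [-1.  -0.4  5.6]
```

```bash
python3 -m handwheel '[{"delta_pos":[0,0,0],"yaw":-0.04},{"delta_pos":[0,0,0],"yaw":-0.04},{"delta_pos":[0,0,0],"yaw":-0.04},{"delta_pos":[0,0,0],"yaw":0}]' >/dev/null; python3 tq.py; python3 tq.py
```

```text
19.68 yaw -166.87 Mz mean 0.174 med 0.162 sd 0.030 op 31.31 F [-0.8 -1.   4.4]
20.03 yaw -166.88 Mz mean 0.198 med 0.202 sd 0.019 op 31.93 F [-0.3 -1.5  4.3]
```

```bash
python3 -m handwheel '[{"delta_pos":[0,0,0],"yaw":-0.03},{"delta_pos":[0,0,0],"yaw":-0.02},{"delta_pos":[0,0,0],"yaw":0},{"delta_pos":[0,0,0],"yaw":0}]' >/dev/null; python3 tq.py; python3 tq.py
```

```text
20.72 yaw -169.74 Mz mean 0.232 med 0.218 sd 0.046 op 32.01 F [-0.5 -1.4  5.4]
21.07 yaw -169.73 Mz mean 0.236 med 0.234 sd 0.053 op 31.77 F [-0.4 -1.1  4.5]
```

The torque reads about 0.22 N m. I'll release, retreat upward and check.

```bash
python3 -m handwheel '[{"delta_pos":[0,0,0],"yaw":0},{"delta_pos":[0,0,0],"yaw":0},{"delta_pos":[0,0,0],"yaw":0},{"delta_pos":[0,0,0],"yaw":0},{"delta_pos":[0,0,0],"yaw":0}]' -0.25 4 >/dev/null; python3 st.py
python3 -m handwheel '[{"delta_pos":[0,0,0.015],"yaw":0},{"delta_pos":[0,0,0.02],"yaw":0},{"delta_pos":[0,0,0.03],"yaw":0},{"delta_pos":[0,0,0.03],"yaw":0},{"delta_pos":[0,0,0.02],"yaw":0}]' >/dev/null
python3 -m handwheel '[{"delta_pos":[-0.03,0,0.02],"yaw":0},{"delta_pos":[-0.03,0,0],"yaw":0},{"delta_pos":[-0.02,0,0],"yaw":0},{"delta_pos":[0,0,0],"yaw":0},{"delta_pos":[0,0,0],"yaw":0}]' >/dev/null
python3 st.py; python3 chk.py d7.png; python3 look.py scene 160 300 235 375 s7.png;python3 look.py top 184 224 324 364 d7t.png
```

```text
21.48 [ 0.5267 -0.0145  0.1294] [-9.0020e+01 -3.0000e-02 -1.6978e+02] F [-1.17  0.05 -0.05] M [-0.007  0.151 -0.017] op 54.4 j6 70.68
22.32 [ 0.4464 -0.0145  0.2648] [-9.000e+01  4.000e-02 -1.698e+02] F [1.17 0.51 0.44] M [-0.037  0.138 -0.039] op 55.08 j6 69.05
(14, 26) mark0 102.69 depth 16.0
(14, 26) now 105.39 depth 36.0
(26, 34) mark0 102.71 depth 11.0
(26, 34) now 105.03 depth 35.0
22.5667 [ 0.448  -0.0147  0.2644] [-9.0010e+01  1.0000e-02 -1.6978e+02] [ 0.09 -0.27  0.4 ] [ 0.004  0.131 -0.   ] 0.0549 [-10.7   5.4 100.8   0.   73.7  69. ]
22.6167 [ 0.4478 -0.0146  0.2644] [-9.0020e+01 -1.0000e-02 -1.6977e+02] [0.02 0.14 0.26] [-0.075  0.129  0.048] 0.0549 [-10.7   5.4 100.8   0.   73.8  69. ]
```

View pics/d7t.png

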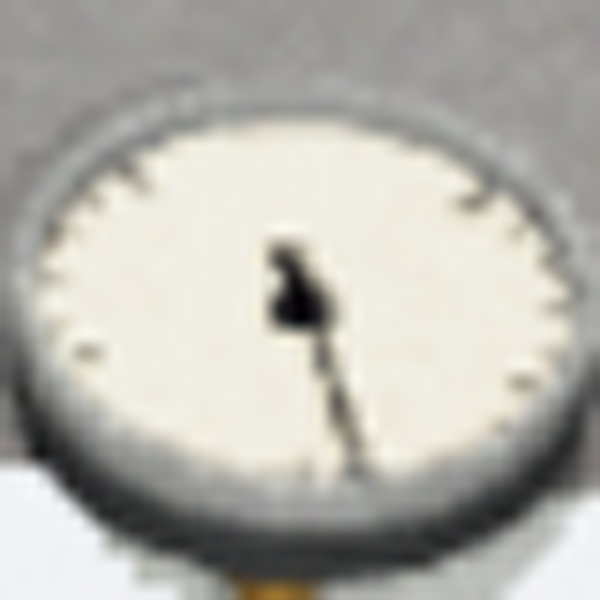

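View pics/s7.png

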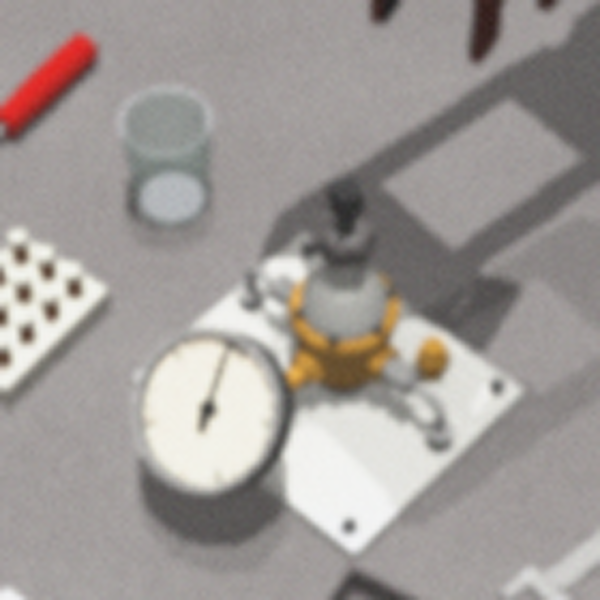

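In the top view the needle runs from the hub at (302,304) onto the arrowhead at (357,470). In the scene view the robot is clear and everything stands where it was. Handing in.

```bash
python3 -c "
from cell import *
print(sign_off()); print(state()['time'])"
```

```text
the job is handed in; nothing more can be done
None
the job is handed in; nothing more can be done
```

The job is handed in at about 22.6 s of the 61 s allowed; no verdict came back.

- **Loosening:** I turned the lock nut 1.14 rad anticlockwise. The torque peaked at about 0.19 N m in my readings and fell to about zero, so the nut is slack.
- **Setting the pressure:** I turned the screw about 2.4 rad clockwise in one grip, with a small correction after that. The scene camera puts the needle about 2.4° short of the set hand, roughly 1.5 mm at the tip, inside the 5 mm limit. The reading was the same after the nut was tightened, and the top view shows the needle lying on the arrowhead.
- **Tightening:** I felt the nut seat about 0.6 rad back clockwise and nipped it to about 0.22 N m. The last two averages were 0.232 and 0.236 N m with about 0.05 N m scatter; the pair before the last small turn read 0.174 and 0.198.
- **Clamping load (estimated):** This cannot be measured directly. From the angle past the seat I estimate 7 to 8 N, within 5 to 13 N.
- **Surroundings:** Before hand-in the gripper was open and clear of everything. The last close-up showed the dial, the spare union and the bystanders in its frame (beaker, and parts of the rack, screwdriver and spanner) in place. I took no full view of the bench at the end, so I did not check the other bystanders.

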